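# Roll an antenna tube onto the line and work the marking press pedal

## Task

Roll the aluminium antenna tube over the bench, without lifting it, until it lies at rest along the black line under the marking press, then push the press's pedal fully down to its stop so that the marker foot bears on the tube, keep it down for about a second and let it spring back up. Do not work the pedal while the tube is off the line. Leave the tube lying on the line, and leave the mug, the handheld radio and the jar where they are.

Things in the scene. Friction and masses are not known exactly. Their poses are not given: they have to be found in the camera images.
- press: Fixed grey bench marking press, yaw varies. Origin on the bench under its column; x points from the robot's side to the far side, y to the left along the black line. In mm: base plate x -75..75, y -30..235, 12 thick; column x -25..45, y -30..20, up to z 145; overhung head x -28..28, y -110..-30, z 105..145, with ram and marker foot below it. Pedal left of the column.
- mark (a point): Point on the black line, on the bench at press x 0, y -215 mm: where the tube's middle belongs (lengthwise within 20 mm). Axes as the press. The line, 2.5 mm wide, runs at press x 0 from y -50 to -450 mm along the middle of a grey sheet 140 mm wide; both flush with the bench, nothing to climb.
- tube: Loose aluminium tube, 50 mm diameter, 300 mm long, about 0.26 kg. Origin at its centre, 25 mm above the bench; y runs along the tube, x and z turn as it rolls. Starts 80 to 130 mm on the robot's side of the line, up to 0.05 rad askew, lengthwise within 10 mm of its place. Pushed slowly (30 mm/s) it stops at once, pushed fast it rolls on; it rolls square to its axis and hardly swivels. It passes under the foot with 22 mm to spare.
- pedal (a joint): Pedal angle in rad: 0 up, 0.26 fully down on its stop. Hinge along the press's y at its far edge, press x 60, y 145, z 40 mm; the plate is 150 mm long towards the robot, 88 mm wide, sloping up by 0.35 rad towards its free near end when up and 0.09 rad when down. A spring brings it back; at the pressing point it takes about 5 N to start and about 17 N at the stop.
- pedal_pad (a point): Pressing point: middle of the ribbed black rubber pad on top of the pedal, 115 mm from the hinge; 87 mm above the bench when up, 58 mm when down. The rubber spans 37 mm either way along the slope, 40 mm either way across. Moves with the pedal.
- foot: Marker foot at press x 0, y -88, a sprung black block 40 mm (along press x) by 28 by 8 mm, origin at the centre of its underside, 72 mm above the bench with the pedal up. Fully working the pedal lowers it 30 mm, so that it meets the tube's top at 50 mm and is pushed back about 8 mm by it (about 3 N).
- mug: White mug, 80 mm wide, 90 mm high, bystander; origin under its centre.
- handheld: Black handheld radio standing upright, 32 x 58 x 110 mm plus a 70 mm aerial, bystander; origin under its centre.
- jar: Jar, 60 mm wide, 75 mm high, bystander; origin under its centre.

How it is judged:
By the outcome, as a careful person would: the job done as asked, in the order asked, and still so for the second after the job is handed in, with the robot touching nothing.
It also fails if it takes over 64 s, if anything falls off the work surface, if the arm or the gripper's body presses on something with over 40 N, if the wrist force passes 120 N, or if a joint passes its speed limit or range.

## Robot

A 6-joint arm with a two-finger parallel gripper is mounted at the origin on the work surface. World frame = base frame: x ahead of the robot, y to its left, z up, the work surface at z = 0. Lengths are in m, angles in degrees, forces in N, time in s.
With the tool pointing down it reaches from about 0.325 to 0.85 m from the base axis. Payload 15.5 kg.
Tool frame: the origin (TCP) lies midway between the tips of the shut fingers; the grasp point (between the pads) lies 19 mm behind it; y points along the fingers, x is the direction in which the jaws open and shut, and the axes are right-handed (so a half turn about y gives the same grasp; the last joint's range is limited). The gripper opens to 91 mm and grips with 3 to 60 N. Pads are 32 mm wide; open, the fingers measure 118 mm over their backs; the gripper's body (76 mm by 178 mm) begins 60 mm behind the grasp point.
Start: joints at [63.226, 28.281, 77.091, -0, 74.628, -5.472], TCP at [0.227, 0.582, 0.214] pointing down, gripper open.
Joint ranges: [-166.48, 166.48], [-47.26, 123.95], [12.59, 153.08], [-70.14, 250.14], [6.76, 159.57], [-176.63, 176.63]. Speed limits (degrees/s): [108.29, 108.29, 147.25, 172.46, 172.46, 172.46].

## Interface

Orientations are given as a 3x3 rotation matrix whose columns are the frame's x, y, z axes.
In Python, from bench import ctrl gives the robot as it stands. The module is installed in compiled form; this text tells all that it offers. Calls block until the motion is done:
- ctrl.goto(position, orientation): joint-space move of the TCP to a pose.
- ctrl.move_l(position, vel=0.15, ori=None, contact_N=None): straight line of the TCP; ori=None keeps the orientation; vel is the mean speed in m/s. With contact_N (N) it stops when the force on the tool has changed by that much, and returns True; else False.
- ctrl.movej(angles): joint-space move.
- ctrl.command_gripper(opening): opening from 0.0 (shut) to 1.0 (fully open); the grip force is fixed at half the most; returns when the fingers have stopped.
- ctrl.sleep(seconds).
- ctrl.ik(position, orientation): joint angles nearest the present ones, or None.
- ctrl.read_camera(name): name is "scene" or "top" or "wrist"; returns the picture (480x640x3 uint8, blue, green, red); there is no depth.
- ctrl.camera_params(name): a dict with "fx", "fy", "cx", "cy" (pixels), "D" ([k1, k2, p1, p2, k3] as OpenCV has them; the pictures are not rectified), "pose" (4x4, takes a point from camera to world coordinates); the wrist camera has in their place "T_tool_cam" (4x4, takes a point from camera to tool coordinates, whose origin is the TCP and whose axes are the tool frame's). Camera axes: x right, y up, looking along -z (the intrinsics and any distortion apply to the point x, -y, -z); pixel columns grow to the right and rows downward; lengths in m; the calibration is good to about 2 mm. A picture is of the moment at which its call begins: read the wrist's pose just before it. camera_params takes no time and is no camera call.
A pose or a line that the arm cannot do raises ctrl.MotionError and nothing moves.
- ctrl.sign_off(): hands the job in, once; it reports no verdict.
Readings, each from a call of its own:
- ctrl.current_t(): time.
- ctrl.current_q(): joint angles.
- ctrl.current_dq(): joint speeds.
- ctrl.current_effort(): joint torques, N m.
- ctrl.current_tool_pos(): TCP position.
- ctrl.current_eef_rot(): TCP orientation.
- ctrl.current_contact_force(): force on the tool from outside, world axes, zero at the start.
- ctrl.current_wrist_torque(): the same for the moment, N m.
- ctrl.current_grip_width(): opening from 0.0 (shut) to 1.0 (fully open).
Only numpy, scipy, OpenCV 4.12 (cv2) and the standard library are available. Lean on these libraries where they do the work, as an engineer would, in place of code of your own. Each camera call takes 0.05 s, during which the arm holds its last target.

## Working session

There is one attempt and no reset: what is moved stays moved. The work goes in short steps, each a Python script; the robot and the scene stay as the last script left them, time stands still between calls to the robot, and variables do not carry over. Pictures are saved under pics/ and viewed, and the job is handed in when it is done.

```bash
mkdir -p pics
python3 - <<'E'
from bench import ctrl
import cv2
for n in ("scene","top","wrist"):
    cv2.imwrite(f"pics/{n}0.png",ctrl.read_camera(n)); p=ctrl.camera_params(n); print(n,p)
print(ctrl.current_t(),ctrl.current_eef_rot())
E
```

```text
scene {'fx': 606.6893906986032, 'fy': 606.6893906986032, 'cx': 319.04524388101305, 'cy': 238.79000934586648, 'D': array([-0.14557877,  0.        ,  0.        ,  0.        ,  0.        ]), 'pose': array([[-0.54240965, -0.67230333,  0.50378567,  1.13634362],
       [ 0.84001432, -0.44325691,  0.31288856,  0.45092191],
       [ 0.01295046,  0.59290095,  0.80517125,  0.89247098],
       [ 0.        ,  0.        ,  0.        ,  1.        ]])}
top {'fx': 622.4880046203928, 'fy': 622.4880046203928, 'cx': 309.5947445310327, 'cy': 238.31276008862446, 'D': array([-0.16720049,  0.        ,  0.        ,  0.        ,  0.        ]), 'pose': array([[ 0.01753145,  0.99423233, -0.10580514,  0.504044  ],
       [-0.99979015,  0.01631042, -0.01239465,  0.10926162],
       [-0.01059743,  0.10600023,  0.99430963,  1.14346643],
       [ 0.        ,  0.        ,  0.        ,  1.        ]])}
wrist {'fx': 346.29965012055607, 'fy': 346.29965012055607, 'cx': 317.3839900857509, 'cy': 242.4231461591142, 'D': array([-0.05847821,  0.        ,  0.        ,  0.        ,  0.        ]), 'T_tool_cam': array([[ 9.99999867e-01,  3.68277455e-04,  3.62046458e-04,
         4.90332739e-04],
       [ 2.60866723e-04,  2.44821023e-01, -9.69568254e-01,
        -1.70687722e-01],
       [-4.45706713e-04,  9.69568219e-01,  2.44820895e-01,
         7.03085419e-02],
       [ 0.00000000e+00,  0.00000000e+00,  0.00000000e+00,
         1.00000000e+00]])}
0.15 [[ 3.63346326e-01 -4.27436723e-04 -9.31654048e-01]
 [ 9.31653723e-01 -7.85876712e-04  3.63346560e-01]
 [-8.87472883e-04 -9.99999600e-01  1.12677599e-04]]
```

View pics/top0.png

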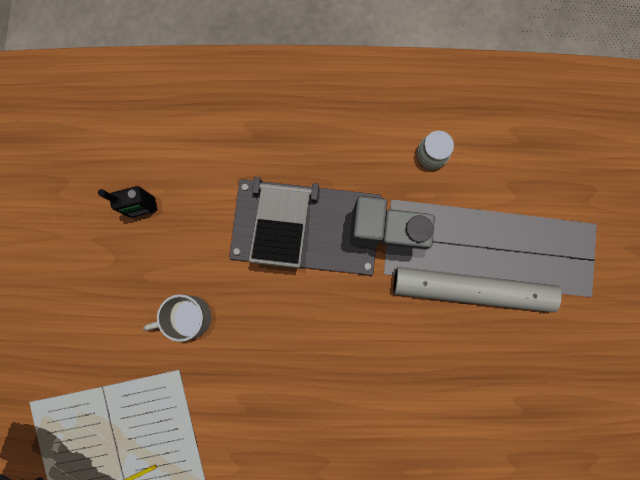

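View pics/scene0.png

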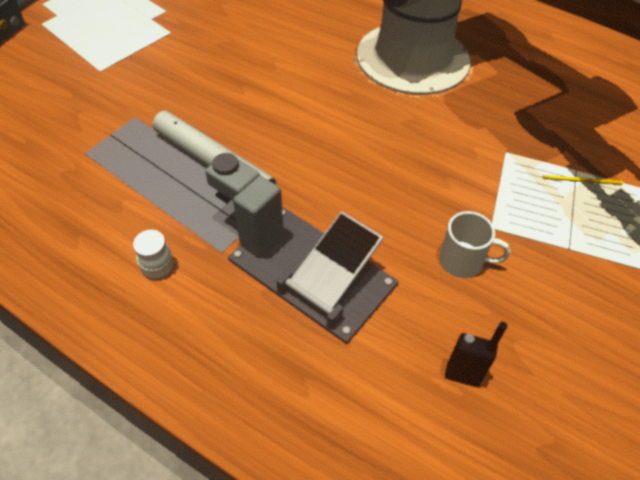

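The top view shows the tube at about (396,281)–(558,299), on the robot's side of the line, which runs (433,243)–(595,261). The pedal pad is at about (277,242). I'll enlarge these to read them more closely.

Run:
```python
import cv2
im=cv2.imread("pics/top0.png")
cv2.imwrite("pics/c1.png",cv2.resize(im[190:320,375:605],None,fx=3.4,fy=3.4,interpolation=cv2.INTER_CUBIC))
cv2.imwrite("pics/c2.png",cv2.resize(im[170:290,220:400],None,fx=4.4,fy=4.4,interpolation=cv2.INTER_CUBIC))
```

```text
(no output)
```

View pics/c1.png

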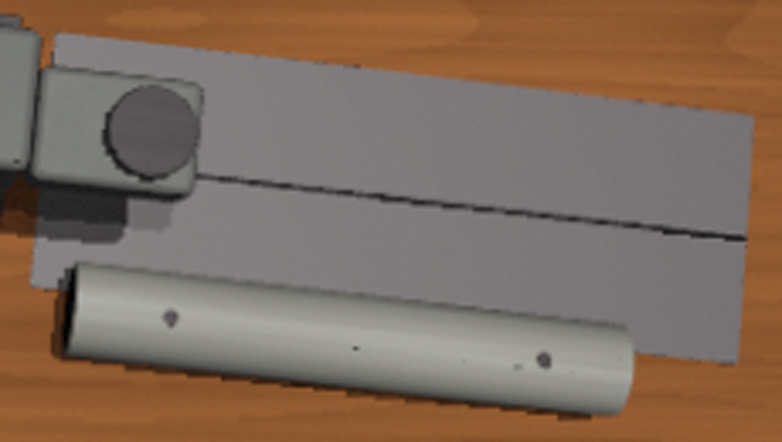

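View pics/c2.png

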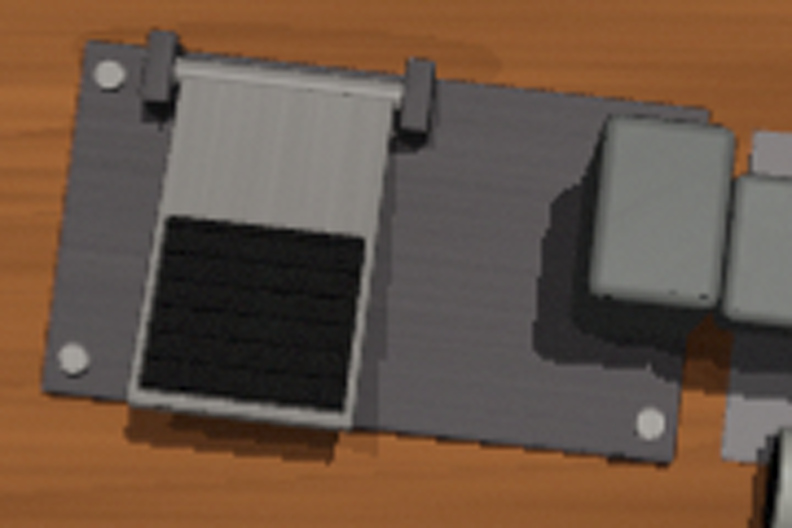

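```bash
cat > h.py <<'E'
import numpy as np, cv2, json
from scipy.optimize import least_squares
from bench import ctrl
def cam(n):
    p=ctrl.camera_params(n); K=np.array([[p['fx'],0,p['cx']],[0,p['fy'],p['cy']],[0,0,1]]); return K,p['D'],p.get('pose')
def proj(n,P):
    K,D,T=cam(n); Q=(np.asarray(P,float)-T[:3,3])@T[:3,:3]
    Q=Q*[1,-1,-1]
    return cv2.projectPoints(Q.reshape(-1,1,3),np.zeros(3),np.zeros(3),K,D)[0].reshape(-1,2)
def back(n,uv,z):
    K,D,T=cam(n); u=cv2.undistortPoints(np.asarray(uv,float).reshape(-1,1,2),K,D).reshape(-1,2)
    d=np.c_[u[:,0],-u[:,1],-np.ones(len(u))]@T[:3,:3].T
    s=(z-T[2,3])/d[:,2]; return T[:3,3]+d*s[:,None]
def w(pose,P):
    x,y,a=pose; P=np.atleast_2d(np.asarray(P,float)); c,s=np.cos(a),np.sin(a)
    return np.c_[x+c*P[:,0]-s*P[:,1],y+s*P[:,0]+c*P[:,1],P[:,2]]
E
python3 - <<'E'
from h import *
c1=lambda L:np.array(L)/3.4+[375,190]
c2=lambda L:np.array(L)/4.4+[220,170]
uv=np.r_[c1([(753,114),(737,364),(32,288),(53,33),(745,240)]),c2([(85,42),(45,392),(670,462)])]
P=np.array([(70,-450,0),(-70,-450,0),(-70,-50,0),(70,-50,0),(0,-450,0),(75,235,12),(-75,235,12),(-75,-30,12)])/1000
r=least_squares(lambda q:(proj('top',w(q,P))-uv).ravel(),[.55,.05,0])
print('press',r.x,r.fun.reshape(-1,2).round(1).tolist())
q=r.x
pp=back('top',c2([(165,216),(365,237),(345,412),(138,388)]),.087);print('pad',pp.mean(0),'pred',w(q,[(.060-.115*np.cos(.35),.145,.087)]))
a=back('top',c1([(71.5,310),(624,372)]),.025);print('tube ends',a, np.linalg.norm(a[1]-a[0]))
inv=np.linalg.inv
c,s=np.cos(q[2]),np.sin(q[2]);print('in press',(a-[q[0],q[1],0])[:,:2]@np.array([[c,-s],[s,c]]))
print('mark',w(q,[(0,-.215,0)]))
o=back('top',[(185,320),(133,205),(436,150)],.06);print('others',o)
json.dump(q.tolist(),open('q.json','w'))
E
```

```text
press [ 0.63564607  0.02896173 -0.09544508] [[-0.1, 0.4], [-0.1, -0.2], [-0.6, -0.3], [0.7, 0.0], [0.1, -0.4], [-0.0, -0.4], [-1.2, 0.2], [1.1, 0.6]]
pad [0.61073142 0.17712081 0.087     ] pred [[0.60165534 0.17787884 0.087     ]]
tube ends [[ 0.54809674 -0.03359326  0.025     ]
 [ 0.5177998  -0.33561726  0.025     ]] 0.30353977839875695
in press [[-0.08118936 -0.07061375]
 [-0.08256544 -0.37415041]]
mark [[ 0.61515652 -0.18505972  0.        ]]
others [[ 0.4722839   0.33788359  0.06      ]
 [ 0.67416604  0.44022599  0.06      ]
 [ 0.78222781 -0.10100709  0.06      ]]
```

The press is fitted to about 1 px. The tube sits 82 mm short of the line, nearly parallel, at y ≈ -222. I'll approach behind the tube with the open fingers parallel to it.

```bash
cat >> h.py <<'E'
try: q=json.load(open('q.json'))
except Exception: q=None
a=q[2]; R=np.array([[-np.sin(a),0,-np.cos(a)],[np.cos(a),0,-np.sin(a)],[0,-1,0]])
def W(x,y,z): return w(q,[(x,y,z)])[0]
def inpress(p):
    c,s=np.cos(a),np.sin(a); d=np.asarray(p)[:2]-q[:2]; return np.array([c*d[0]+s*d[1],-s*d[0]+c*d[1]])
E
python3 - <<'E'
from h import *
print(np.linalg.det(R))
ctrl.goto(W(-.155,-.222,.2),R)
ctrl.move_l(W(-.155,-.222,.016),vel=.12)
print(ctrl.current_t(),ctrl.current_contact_force(),inpress(ctrl.current_tool_pos()))
print(ctrl.move_l(W(-.12,-.222,.016),vel=.025,contact_N=1.0),inpress(ctrl.current_tool_pos()),ctrl.current_contact_force())
print(ctrl.current_t())
for n in("top","wrist","scene"): cv2.imwrite(f"pics/{n}1.png",ctrl.read_camera(n))
E
```

```text
1.0
4.6333 [0.04978555 0.26762765 0.80587277] [-0.15468326 -0.22211367]
True [-0.12428122 -0.22196872] [ 0.35173761  0.05546329 -0.3060186 ]
5.7417
```

View pics/wrist1.png

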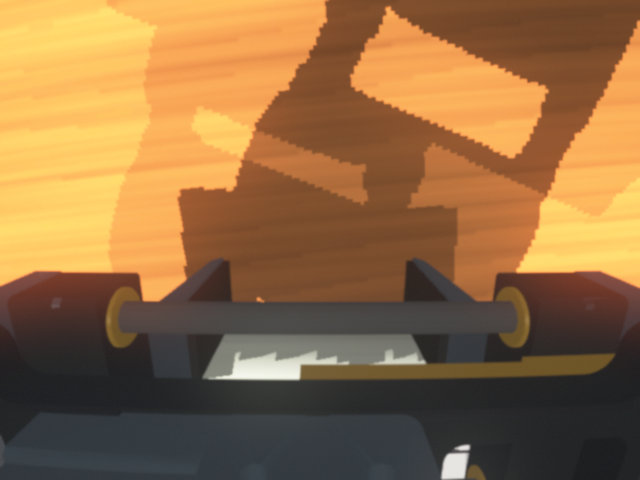

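View pics/top1.png

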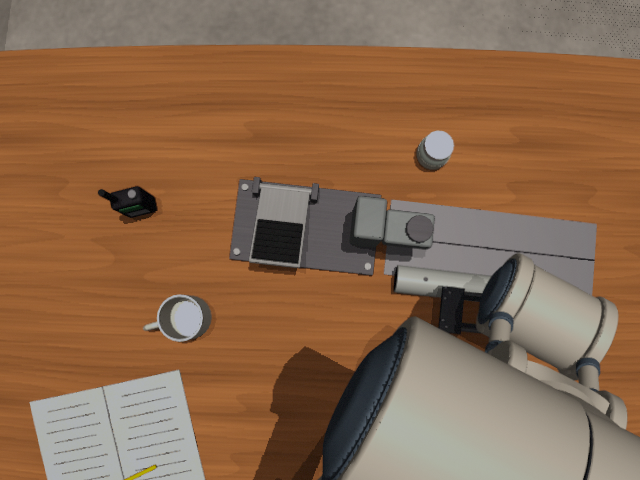

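View pics/scene1.png

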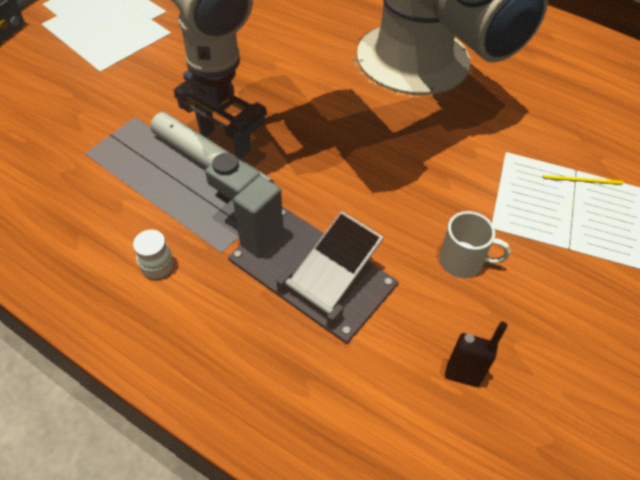

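The fingers (top view around (450,305)) are just touching the tube, which hasn't moved. TCP offset is about 41 mm from the tube axis. I'll push slowly to just short of the line and then look.

Run:
```python
from h import *
ctrl.move_l(W(-.050,-.222,.016),vel=.018)
print(inpress(ctrl.current_tool_pos()),ctrl.current_contact_force())
for n in("top","scene"): cv2.imwrite(f"pics/{n}2.png",ctrl.read_camera(n))
print(ctrl.current_t())
im=cv2.imread("pics/scene2.png");cv2.imwrite("pics/c3.png",cv2.resize(im[90:250,70:290],None,fx=3.6,fy=3.6,interpolation=cv2.INTER_CUBIC))
im=cv2.imread("pics/top2.png");cv2.imwrite("pics/c4.png",cv2.resize(im[190:320,375:605],None,fx=3.4,fy=3.4,interpolation=cv2.INTER_CUBIC))
```

```text
[-0.05001328 -0.22199524] [-0.50367593 -0.00520666  0.11208575]
10.3
```

View pics/c3.png

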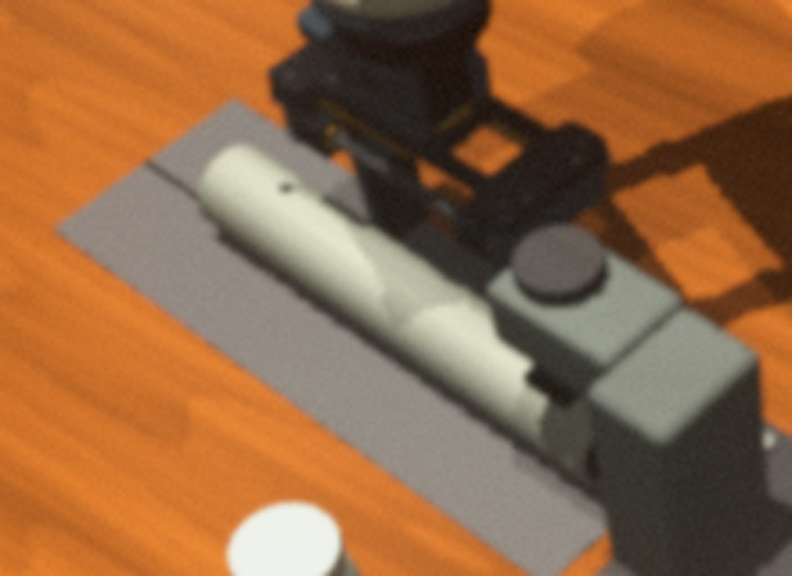

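View pics/c4.png

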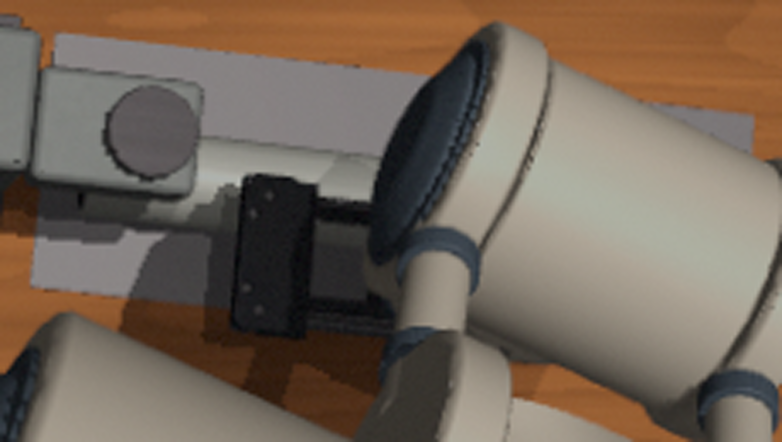

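```bash
cat >> h.py <<'E'
def sil(n,x,yaw,side,u,y0=-.222):
    # row of silhouette at image column u; side -1 upper edge(min row), +1 lower edge
    th=np.linspace(0,2*np.pi,121); best=None
    s=np.linspace(-.15,.15,31)
    rows=[]
    for t in th:
        P=np.c_[x-np.sin(yaw)*s+.025*np.cos(t),y0+s,.025+.025*np.sin(t)+0*s]
        pr=proj(n,w(q,P)); o=np.argsort(pr[:,0]); rows.append(np.interp(u,pr[o,0],pr[o,1]))
    rows=np.array(rows); return rows.min(0) if side<0 else rows.max(0)
def fitx(n,side,uv,yaw=None):
    uv=np.array(uv)
    f=lambda p: sil(n,p[0],p[1] if yaw is None else yaw,side,uv[:,0])-uv[:,1]
    r=least_squares(f,[-.0,0.] if yaw is None else [0.],diff_step=1e-3,x_scale=.01); return r.x,r.fun.round(2)
E
python3 - <<'E'
from h import *
# check on initial picture
c=lambda L:np.array(L)/3.4+[375,190]
print(fitx('top',-1,c([(78+40,263+4.7),(580,322)])), fitx('top',1,c([(100,361),(580,412)])))
print(fitx('top',-1,c([(210,137.5),(370,155)]),0.))
E
```

```text
Traceback (most recent call last):
  File "h.py", line 35, in fitx
    r=least_squares(f,[-.0,0.] if yaw is None else [0.],diff_step=1e-3,x_scale=.01); return r.x,r.fun.round(2)
  File "h.py", line 34, in <lambda>
    f=lambda p: sil(n,p[0],p[1] if yaw is None else yaw,side,uv[:,0])-uv[:,1]
                ~~~^^^^^^^^^^^^^^^^^^^^^^^^^^^^^^^^^^^^^^^^^^^^^^^^^^
  File "h.py", line 30, in sil
    pr=proj(n,w(q,P)); o=np.argsort(pr[:,0]); rows.append(np.interp(u,pr[o,0],pr[o,1]))
  File "h.py", line 7, in proj
    K,D,T=cam(n); Q=(np.asarray(P,float)-T[:3,3])@T[:3,:3]
          ~~~^^^
  File "h.py", line 5, in cam
    p=ctrl.camera_params(n); K=np.array([[p['fx'],0,p['cx']],[0,p['fy'],p['cy']],[0,0,1]]); return K,p['D'],p.get('pose')
ValueError: time passes only in moves, steps and waits
```

```bash
sed -i 's/^def cam(n):/import functools\n@functools.lru_cache(None)\ndef cam(n):/' h.py
sed -i 's/\[-.0,0.\] if yaw is None else \[0.\],diff_step=1e-3,x_scale=.01/[-.05,0.01] if yaw is None else [-.05],diff_step=1e-2/' h.py
python3 - <<'E'
from h import *
c=lambda L:np.array(L)/3.4+[375,190]
print(fitx('top',-1,c([(118,267.7),(580,322)])), fitx('top',1,c([(100,361),(580,412)])))
print(fitx('top',-1,c([(210,137.5),(370,155)]),0.))
print(ctrl.current_t())
E
```

```text
(array([-0.08227087, -0.00799578]), array([0., 0.])) (array([-0.08139126, -0.0003559 ]), array([-0.,  0.]))
(array([-0.00644165]), array([-0.11,  0.11]))
10.3
```

By the upper silhouette edge (consistent with the initial fit) the tube is at x ≈ -6.4 mm. I'll push the rest of the way in, back off and check.

Run:
```python
from h import *
ctrl.move_l(W(-.0425,-.222,.016),vel=.012)
ctrl.sleep(.2)
ctrl.move_l(W(-.075,-.222,.016),vel=.05)
ctrl.move_l(W(-.125,-.200,.2),vel=.2)
ctrl.goto(W(-.12,.05,.22),R)
for n in("top","scene"): cv2.imwrite(f"pics/{n}3.png",ctrl.read_camera(n))
print(ctrl.current_t())
im=cv2.imread("pics/scene3.png");cv2.imwrite("pics/c5.png",cv2.resize(im[90:250,70:290],None,fx=3.6,fy=3.6,interpolation=cv2.INTER_CUBIC))
im=cv2.imread("pics/top3.png");cv2.imwrite("pics/c6.png",cv2.resize(im[190:320,375:605],None,fx=3.4,fy=3.4,interpolation=cv2.INTER_CUBIC))
```

```text
14.2667
```

View pics/c5.png

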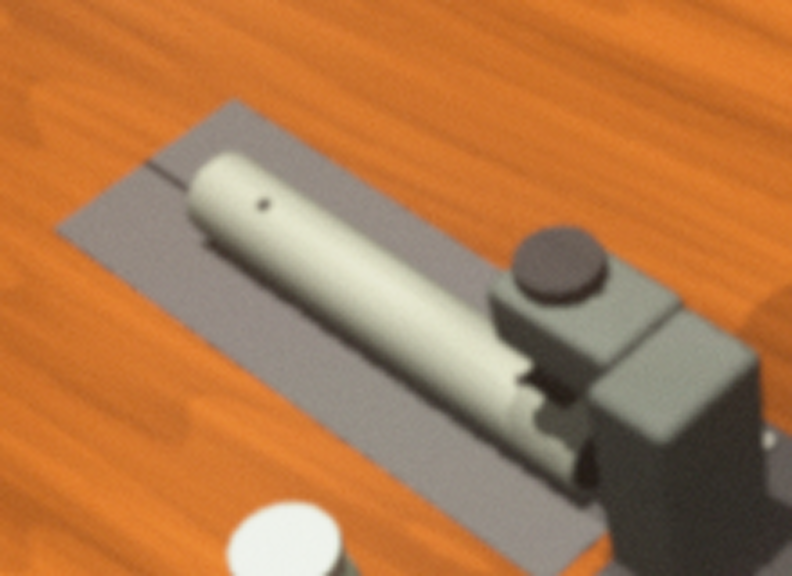

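View pics/c6.png

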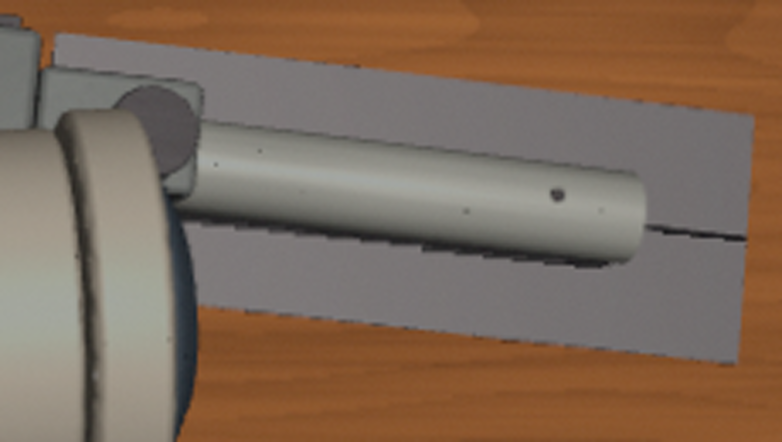

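Run:
```python
from h import *
im=cv2.imread("pics/top3.png")
for u in (440,460,480,500,520,540,555):
    print(u, cv2.cvtColor(im,cv2.COLOR_BGR2GRAY)[218:275,u].tolist())
c=lambda L:np.array(L)/3.4+[375,190]
print(fitx('top',-1,c([(205,121),(620,169)])),fitx('top',1,c([(220,215),(590,261)])))
```

```text
440 [123, 122, 122, 122, 122, 121, 122, 119, 90, 112, 122, 132, 135, 138, 142, 144, 149, 154, 160, 164, 165, 163, 155, 147, 139, 136, 132, 128, 123, 116, 110, 101, 93, 80, 60, 43, 37, 44, 87, 123, 122, 122, 123, 122, 122, 123, 122, 122, 124, 122, 123, 124, 123, 123, 123, 122, 123]
460 [121, 120, 119, 120, 119, 120, 120, 120, 120, 119, 91, 107, 118, 125, 132, 136, 140, 142, 144, 149, 156, 163, 164, 163, 159, 150, 143, 139, 134, 130, 126, 122, 114, 105, 97, 86, 70, 52, 39, 45, 92, 121, 121, 122, 122, 122, 123, 121, 122, 122, 123, 122, 122, 121, 121, 122, 122]
480 [119, 119, 120, 119, 120, 119, 120, 119, 118, 119, 118, 118, 106, 96, 114, 123, 132, 137, 140, 142, 147, 151, 157, 163, 165, 164, 162, 158, 152, 144, 139, 135, 131, 126, 120, 113, 102, 93, 80, 60, 41, 34, 86, 116, 120, 120, 120, 120, 119, 119, 120, 120, 120, 120, 120, 120, 119]
500 [117, 117, 117, 118, 116, 117, 117, 117, 117, 117, 117, 118, 118, 118, 117, 89, 110, 119, 129, 136, 140, 143, 145, 152, 156, 160, 164, 165, 163, 159, 155, 148, 142, 138, 135, 130, 124, 117, 108, 100, 87, 70, 49, 35, 50, 57, 102, 119, 118, 118, 118, 
[... 286 characters left out ...]
7, 116, 116, 117, 116, 117]
540 [115, 113, 115, 115, 114, 115, 113, 113, 115, 114, 115, 115, 114, 115, 116, 116, 116, 116, 114, 111, 89, 109, 119, 127, 134, 138, 138, 126, 90, 72, 96, 143, 160, 155, 154, 151, 144, 139, 137, 132, 129, 122, 115, 106, 97, 83, 67, 39, 51, 54, 112, 114, 114, 114, 115, 115, 116]
555 [105, 112, 112, 114, 112, 111, 113, 112, 112, 114, 114, 112, 111, 113, 114, 112, 113, 113, 113, 112, 112, 108, 90, 108, 118, 127, 133, 137, 141, 143, 147, 152, 156, 157, 156, 152, 151, 147, 142, 139, 137, 132, 127, 121, 113, 104, 97, 79, 64, 81, 113, 113, 113, 114, 114, 115, 113]
(array([ 0.00186419, -0.00029653]), array([0., 0.])) (array([ 0.00197482, -0.01234649]), array([-0.,  0.]))
```

Run:
```python
from h import *
# overlay candidate silhouettes, x=0 on both pics
for n,c in(("top",(375,190,605,320)),("scene",(70,90,290,250))):
    k=3.4; im=cv2.imread(f"pics/{n}3.png")[c[1]:c[3],c[0]:c[2]]; im=cv2.resize(im,None,fx=k,fy=k,interpolation=cv2.INTER_CUBIC)
    for y in(-.372,-.072):
        th=np.linspace(0,2*np.pi,100)
        p=(proj(n,w(q,np.c_[.025*np.cos(th),y+0*th,.025+.025*np.sin(th)]))-c[:2]+.5)*k-.5
        cv2.polylines(im,[p.round().astype(int)],True,(0,0,255),1)
    us=np.linspace(400,550,9) if n=="top" else np.linspace(135,215,9)
    for s in(-1,1):
        p=(np.c_[us,sil(n,0,0,s,us)]-c[:2]+.5)*k-.5
        cv2.polylines(im,[p.round().astype(int)],False,(0,255,0),1)
    p=(proj(n,w(q,[(0,-.38,0),(0,-.45,0)]))-c[:2]+.5)*k-.5
    cv2.polylines(im,[p.round().astype(int)],False,(255,0,0),1)
    cv2.imwrite(f"pics/ov_{n}.png",im)
```

```text
(no output)
```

View pics/ov_top.png

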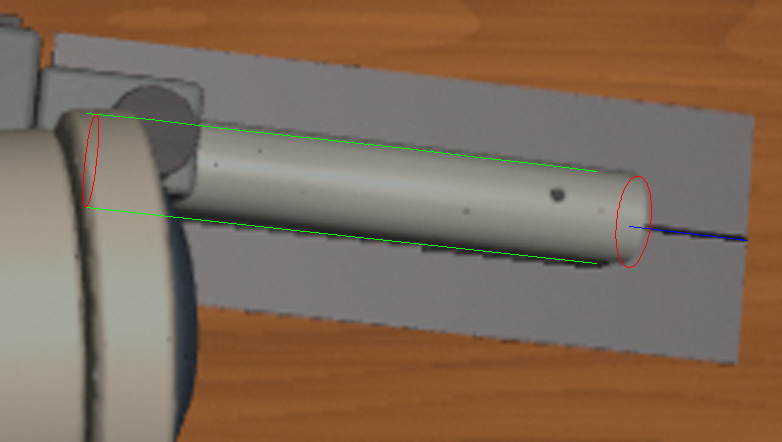

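View pics/ov_scene.png

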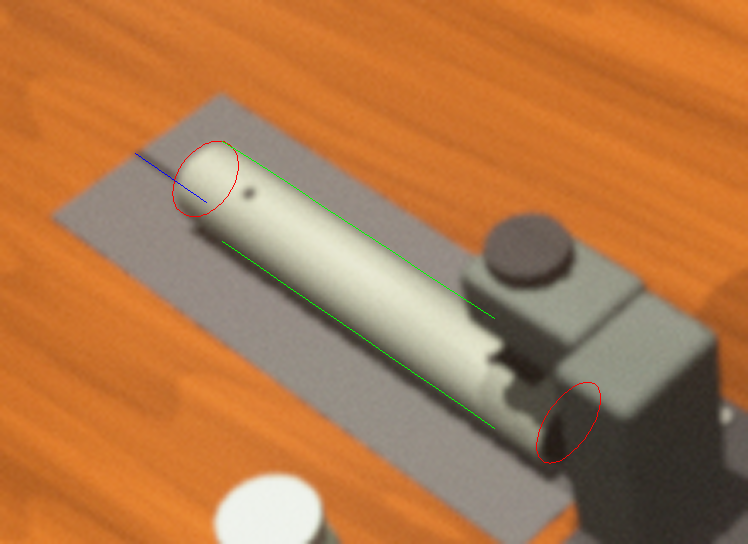

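Run:
```python
from h import *
E=[(440,225.7),(460,227.8),(480,230.3),(500,232.8),(520,235.2),(540,237.7),(555,239.7)]
print(fitx('top',-1,E))
print(fitx('top',-1,[(u,r+.6) for u,r in E],0.))
# line check: dark line rows in top0 vs predicted
im=cv2.cvtColor(cv2.imread("pics/top0.png"),cv2.COLOR_BGR2GRAY)
for u in(445,480,520,560,590):
    y=np.interp(u,*proj('top',w(q,[(0,-.05,0),(0,-.45,0)])).T); col=im[int(y)-5:int(y)+7,u].astype(float); wt=np.clip(np.median(col)-col-5,0,None)
    print(u,round(y,2),round((wt*np.arange(int(y)-5,int(y)+7)).sum()/wt.sum(),2))
print([ctrl.ik(W(.06-.112,.145,z),R) is not None for z in(.14,.087,.05)],ctrl.current_t())
```

```text
(array([ 0.00244437, -0.00670557]), array([-0.18,  0.14,  0.07,  0.01,  0.06,  0.03, -0.12]))
(array([6.9388939e-18]), array([0.86, 1.04, 0.83, 0.63, 0.54, 0.37, 0.12]))
445 243.3 242.67
480 247.26 246.84
520 251.78 251.21
560 256.3 255.74
590 259.7 259.52
[True, True, True] 14.2667
```

Relative to the drawn line (my model of it is about 0.5 px low), the tube is about 1–1.5 mm past centre, skewed under 0.01 rad, with its middle at y ≈ -220, so it is on the line. Next I'll work the pedal with shut fingers.

Run:
```python
from h import *
ctrl.command_gripper(0.0)
ctrl.goto(W(-.05,.145,.16),R)
ctrl.move_l(W(-.05,.145,.1),vel=.1)
f0=np.array(ctrl.current_contact_force());print('f0',f0)
hit=ctrl.move_l(W(-.05,.145,.070),vel=.03,contact_N=27);print(hit,ctrl.current_tool_pos()[2],ctrl.current_contact_force())
if not hit:
    hit=ctrl.move_l(W(-.05,.145,.048),vel=.015,contact_N=22);print(hit,ctrl.current_tool_pos()[2],ctrl.current_contact_force())
for i in range(3):
    if i==1: cv2.imwrite("pics/scene4.png",ctrl.read_camera("scene"))
    ctrl.sleep(.35); print(ctrl.current_contact_force(),ctrl.current_tool_pos()[2])
print(ctrl.current_t())
im=cv2.imread("pics/scene4.png");cv2.imwrite("pics/c7.png",cv2.resize(im[90:350,120:420],None,fx=2.3,fy=2.3,interpolation=cv2.INTER_CUBIC))
```

```text
f0 [ 0.20456286  0.27395409 -0.23509255]
False 0.06976650155952602 [-4.37356514  0.36071794 10.39149701]
True 0.0591308682672369 [-5.30596897 -1.29928142 21.61965984]
[-4.31900332 -0.18801316 20.63527658] 0.05919996060203758
[-2.9724865  -0.50208156 19.78655228] 0.05919995231351119
[-4.38990092 -0.93239506 18.98959849] 0.059180134675002175
20.0833
```

View pics/c7.png

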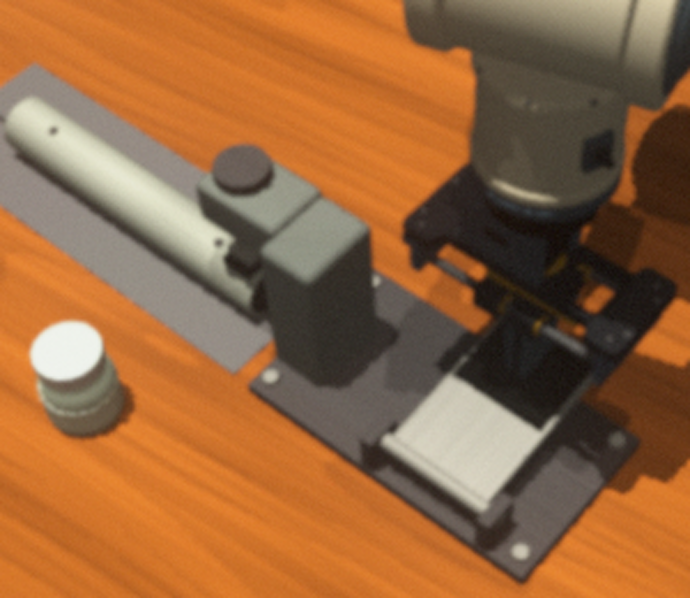

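The foot is down on the tube, but z is 59.2 mm at about 20 N, so the stop may not quite be reached. I'll press further, since a stiff force rise will confirm the stop.

Run:
```python
from h import *
z=ctrl.current_tool_pos()[2]
for i in range(12):
    z-=.0005; ctrl.move_l(W(-.05,.145,z),vel=.01)
    f=ctrl.current_contact_force(); print(round(z,4),round(ctrl.current_tool_pos()[2],4),f.round(1) if hasattr(f,'round') else f)
    if f[2]>32: break
print(ctrl.current_t())
for i in range(3): ctrl.sleep(.35); print(ctrl.current_contact_force(),ctrl.current_tool_pos()[2])
cv2.imwrite("pics/scene5.png",ctrl.read_camera("scene"))
print(ctrl.current_t())
```

```text
0.0587 0.0591 [-10.5   0.3  22.7]
0.0582 0.0589 [-10.8   0.1  27.1]
0.0577 0.0587 [-12.9  -1.4  32.5]
20.8833
[-12.8452913   -0.61010802  33.0181092 ] 0.05872100992202412
[-13.58450856  -0.20950382  32.42670514] 0.05872644871523938
[-13.0074484   -0.08350559  33.28081877] 0.05870374324866891
21.9833
```

The force rose stiffly (about 10 N in under 0.5 mm), so the pedal is on its stop and was held there for over a second. Now I'll release it.

Run:
```python
from h import *
ctrl.move_l(W(-.05,.145,.10),vel=.05)
ctrl.move_l(W(-.07,.145,.2),vel=.15)
ctrl.goto(W(-.22,.17,.25),R)
ctrl.sleep(.3)
for n in("top","scene"): cv2.imwrite(f"pics/{n}6.png",ctrl.read_camera(n))
g=lambda k,n: cv2.cvtColor(cv2.imread(f"pics/{n}{k}.png"),cv2.COLOR_BGR2GRAY)
a6=g(6,'top'); 
for u in(480,520,555): print(u,a6[225:245,u].tolist())
print(ctrl.current_t(),ctrl.current_contact_force())
```

```text
480 [124, 125, 125, 125, 124, 109, 102, 120, 129, 139, 144, 145, 149, 153, 158, 162, 169, 171, 170, 169]
520 [122, 121, 122, 123, 122, 122, 122, 122, 122, 120, 107, 106, 119, 129, 138, 144, 147, 149, 155, 158]
555 [118, 119, 118, 118, 118, 118, 118, 118, 117, 118, 119, 118, 118, 118, 113, 94, 112, 124, 133, 138]
24.9 [0.29166382 0.12465007 0.28489342]
```

View pics/top6.png

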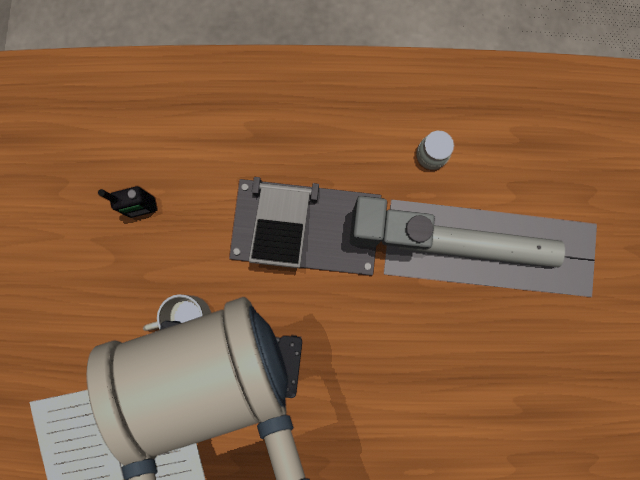

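View pics/scene6.png

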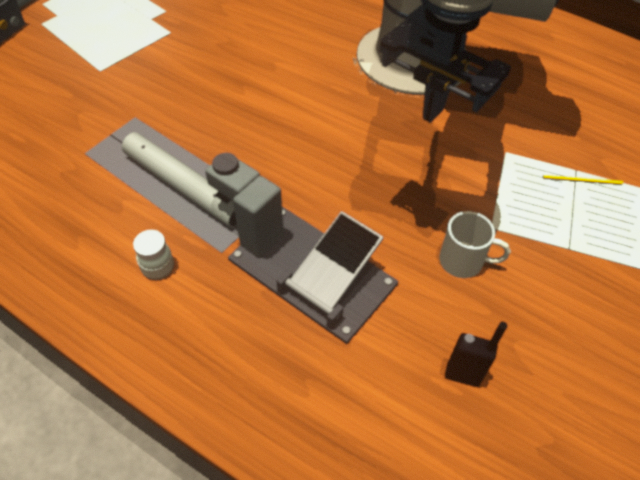

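The pedal is up again. The mug (467,243), radio (473,357) and jar (152,253) are unmoved in the scene view, and the tube lies on the line in the top view, (405,238)–(563,256).

```bash
python3 -c "
from bench import ctrl
ctrl.sign_off()"
```

```text
the job is handed in; nothing more can be done
```

I rolled the tube onto the black line, pushed the pedal down to its stop, held it for over a second and let it spring back. The job was handed in after about 25 s of the 64 s allowed.

- **Tube:** I pushed it slowly with the open fingers, without lifting it. Before pressing, it lay about 1–1.5 mm past the line's centre, skewed under 0.01 rad, with its middle about 5 mm from the mark lengthwise. The press left it within about 1 mm of that. These figures come from the top camera and carry about 2 mm of calibration error.
- **Pedal:** The first press stopped at about 20 N, and I was not sure it had reached the stop. With the pedal still down I pressed on to about 33 N. The force rose by about 10 N in under 0.5 mm, which confirmed the stop. The tip height read 58.7 mm, against a nominal 58 mm.
- **Foot:** The scene view taken during the first hold shows the foot down on the tube.
- **After release:** The last pictures show the pedal up, the tube on the line, and the mug, radio and jar where they were. The robot was touching nothing.

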